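# Draw the thick round bar from its storage tube and lay it on the bend-test stand

## Robot

A 7-joint arm with a two-finger parallel gripper is mounted at the origin on a cart in front of the work surface, level with it; the furniture and walls round the work are solid. World frame = base frame: x ahead of the robot, y to its left, z up, the work surface at z = 0. Lengths are in m, angles in degrees, forces in N, time in s.
With the tool pointing down it reaches from about 0.4 to 0.9 m from the base axis. Payload 5.5 kg.
Tool frame: the origin (TCP) lies on the centre line of the jaws, within the pads' length; the fingertips stand 22 mm ahead of it and the grasp point (between the pads) lies 3 mm ahead of it (finger_overhang is the z of the fingertips in the tool frame, in m); z points along the fingers, y is the line along which they close (so a half turn about z gives the same grasp; the last joint's range is limited). The gripper opens to 92 mm and grips with 3 to 60 N. Pads are 19 mm wide; open, the fingers measure 130 mm over their backs; the gripper's body (75 mm by 190 mm) begins 47 mm behind the grasp point.
Start: joints at [-48.289, 28.699, -24.465, 88.831, 12.651, 65.22, -12.049], TCP at [0.291, 0.581, 0.249] pointing down, gripper open.
Joint ranges: [-164.97, 164.97], [-17.58, 116.51], [-87.97, 89.64], [11.32, 138.91], [-80.73, 260.73], [10.89, 115.49], [-147.41, 147.41]. Speed limits (degrees/s): [147.25, 147.25, 180, 180, 180, 180, 180].

## Interface

Orientations are given as a 3x3 rotation matrix whose columns are the frame's x, y, z axes.
In Python, from station import * gives the robot as it stands. Calls block until the motion is done:
- goto(position, orientation): joint-space move of the TCP to a pose.
- movel(position, rotation=None, rate=0.15): straight line of the TCP; rotation=None keeps the orientation; rate is the mean speed in m/s.
- goto_joints(angles): joint-space move.
- gripper_open() and grasp(): open the fingers fully, or close them until they stop; the grip force is fixed at half the most.
- wait(seconds).
- inverse_kinematics(position, orientation): joint angles nearest the present ones, or None.
- grab_frame(name): name is "side" or "top"; returns a dict with "pixels" (480x640x3 uint8, red, green, blue), "intrinsics" (3x3 intrinsics, pixels), "position" and "orientation" of the camera in the world. Camera axes: x right, y up, looking along -z (the intrinsics and any distortion apply to the point x, -y, -z); pixel columns grow to the right and rows downward; lengths in m; the calibration is good to about 2 mm. A picture is of the moment at which its call begins. There is no depth.
A pose or a line that the arm cannot do raises IKError and nothing moves.
- sign_off(): hands the job in; it is judged then, once.
Trained networks look in a picture, given as the dict that the camera call returned (one of the last four; its "shot" number tells which), for a name from the list of things; names that differ only in an ending like _2 or _b are one class to them, and where a whole thing is asked for, a point or a joint stands for the part that bears it (a point fixed in the world has none). Each returns a list of dicts, best first, with "confidence" (0 to 1); they miss things now and then, are a little off and sometimes report something else, mostly with a low value. They report only what shows in the picture. A call takes as long as a camera call.
- spot_in(thing, picture): "at" ([column, row] in pixels, amid what is visible of it).
Readings, each from a call of its own:
- read_t(): time.
- read_joints(): joint angles.
- read_joint_vel(): joint speeds.
- read_tau(): joint torques, N m.
- read_ee_pos(): TCP position.
- read_eef_rot(): TCP orientation.
- read_wrist_force(): force on the tool from outside, world axes, zero at the start.
- read_torque(): the same for the moment, N m.
- read_grip_width(): opening from 0.0 (shut) to 1.0 (fully open).
- read_grasp_force(): force on a finger pad.
Only numpy, scipy, OpenCV 4.12 (cv2) and the standard library are available. Lean on these libraries where they do the work, as an engineer would, in place of code of your own. Each camera call takes 0.05 s, during which the arm holds its last target. There are 200 camera calls.

## Task

Two long aluminium bars are stored in the two horizontal tubes of the rack, one thick and one thin, each with its end sticking out. Draw the thick bar straight out of its tube by that end and lay it in both V-shaped rests of the bend-test stand, centred between them, and let go of it. Leave the thin bar where it is in its tube.

Things in the scene. Friction and masses are not known exactly. Their poses are not given: they have to be found in the camera images.
- thick_bar: The bar to fetch: round aluminium bar, 18 mm diameter, 210 mm long, 0.14 kg. Origin at its middle, on its axis; x runs along the bar (it may roll about it). At the start 115 mm of it lies loose inside one of the two tubes (which one varies), free to slide, and 95 mm sticks out of the mouth, at the bar's -x end.
- thin_bar: The bar to leave alone: the same aluminium and length (210 mm), but 10 mm in diameter. Origin at its middle, on its axis, x along the bar. It lies in the other tube, with 95 mm sticking out at its -x end.
- tube_rack: Fixed rack: two parallel grey tubes on a plate 110 x 130 x 8 mm. Origin at bench height under its middle. Tubes run along its x from -62.5 mm (open mouths, facing -x) to +62.5 mm (closed), at y = +35 and -35 mm, axes 50 mm above the bench; outer diameter 32, bore 26 mm. Bars draw out towards -x; nothing of the rack is under their free ends.
- bend_stand: Fixed stand: 200 x 60 x 10 mm plate, origin at bench height under its middle, two dark steel V rests at x = +80 and -80 mm, 12 mm thick, for a bar along x, either way round. 45 degree Vs, bottom 36, rims 57 mm above the bench, 42 mm wide on top. The thick bar in them has its axis 48.7 mm up. Left behind it stands a tall solid cabinet (world x > 0.56, y 0.16 to 0.39, 0.4 m high): keep clear.

How it is judged (in metres and radians):
On the way:
1. the thick bar is wholly out of its tube (x of thick_bar in the frame of tube_rack below -0.168 m), for 0.1 s.
At the end, for the whole second after the job is handed in: The thick bar lies at rest and released in both V rests: its middle within 17 mm of the middle of the stand lengthwise, within 10 mm sideways, its axis 43 to 54 mm above the bench and within 0.12 rad of the stand's x axis; the thin bar is within 20 mm of where it started (x of thick_bar in the frame of bend_stand between -0.017 and 0.017 m and y of thick_bar in the frame of bend_stand between -0.01 and 0.01 m and height (world z) of thick_bar between 0.043 and 0.054 m and angle between the x axis of thick_bar and the x axis of bend_stand, either way round below 0.12 rad and linear speed of thick_bar below 0.03 m/s and distance of thin_bar from where it was at the start of the episode below 0.02 m); the robot touches nothing.
It fails at once if the thin bar is moved more than 20 mm from its place (distance of thin_bar from where it was at the start of the episode above 0.02 m).
It also fails if it takes over 38 s, if anything falls off the work surface, if the arm or the gripper's body presses on something with over 40 N, if the wrist force passes 120 N, or if a joint passes its speed limit or range.

## Working session

There is one attempt and no reset: what is moved stays moved. The work goes in short steps, each a Python script; the robot and the scene stay as the last script left them, time stands still between calls to the robot, and variables do not carry over. Pictures are saved under pics/ and viewed, at most 10 in all, crops included, and the job is handed in when it is done.

```bash
mkdir -p pics; python3 - <<'E'
from station import *
import cv2,numpy as np
for n in("top","side"):
    f=grab_frame(n); cv2.imwrite(f"pics/{n}1.png",f["pixels"][:,:,::-1])
    print(n,np.round(f["intrinsics"],1).tolist(),np.round(f["position"],3),np.round(f["orientation"],3).tolist(),[k for k in f])
    for t in("thick_bar","thin_bar","tube_rack","bend_stand"):
        print(t,[(np.round(d["at"]),round(d["confidence"],2)) for d in spot_in(t,f)[:3]])
print(read_t())
E
```

```text
top [[579.2, 0.0, 310.3], [0.0, 579.2, 237.8], [0.0, 0.0, 1.0]] [ 0.297 -0.16   1.077] [[0.018, 0.987, -0.158], [-1.0, 0.019, 0.006], [0.008, 0.157, 0.987]] ['pixels', 'intrinsics', 'position', 'orientation', 'shot']
thick_bar [(array([374., 226.]), 0.87), (array([432., 256.]), 0.31)]
thin_bar [(array([370., 267.]), 0.84)]
tube_rack [(array([430., 256.]), 0.79)]
bend_stand [(array([201., 255.]), 0.9)]
side [[548.1, 0.0, 315.7], [0.0, 548.1, 238.0], [0.0, 0.0, 1.0]] [ 0.504 -1.035  0.516] [[0.996, -0.06, 0.071], [0.09, 0.462, -0.882], [0.02, 0.885, 0.465]] ['pixels', 'intrinsics', 'position', 'orientation', 'shot']
thick_bar [(array([344., 272.]), 0.63)]
thin_bar [(array([296., 269.]), 0.54)]
tube_rack [(array([310., 335.]), 0.76), (array([342., 271.]), 0.68)]
bend_stand [(array([325., 216.]), 0.78)]
0.5
```

View pics/top1.png

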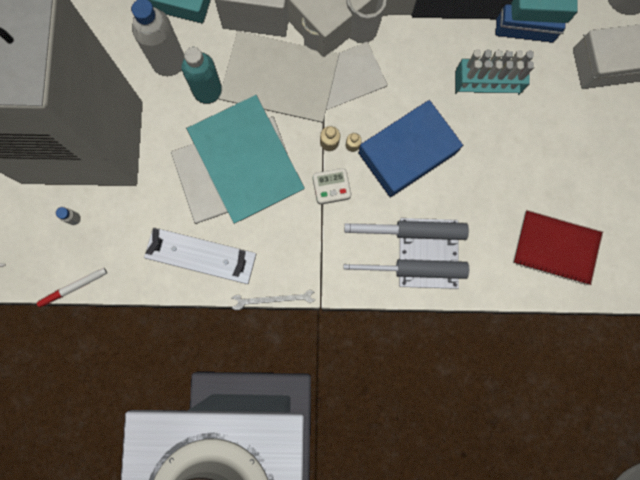

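View pics/side1.png

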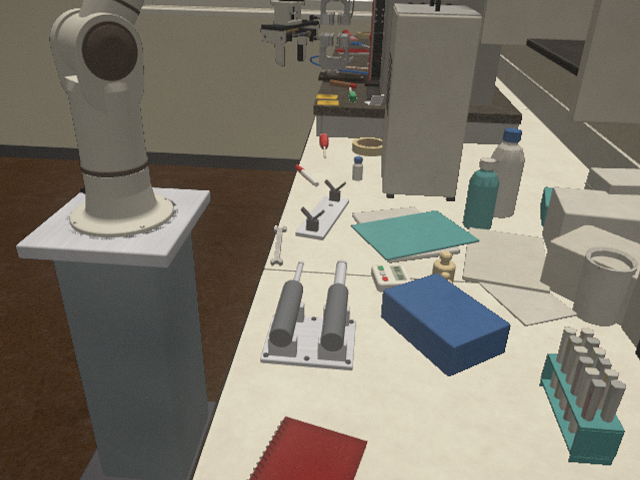

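Both bars point left in the top view (mouths toward world +y). The thick one has its tip at about (346,228) and its tube at 400–468 on row 230. The thin one has its tip at (345,267). The stand's rests are near (153,244) and (240,263), and a blue box lies beyond the thick bar with its nearest corner at about (392,195). I'll take a magnified crop to get finer pixels.

```bash
cat > h.py <<'E'
import numpy as np
def ray(f,p):
    K=np.array(f["intrinsics"]);d=np.linalg.inv(K)@[p[0],p[1],1]
    return np.array(f["position"]),np.array(f["orientation"])@[d[0],-d[1],-d[2]]
def at(f,p,z):
    o,d=ray(f,p);return o+d*(z-o[2])/d[2]
def tri(f,p,g,q):
    o,d=ray(f,p);e,k=ray(g,q);s=np.linalg.lstsq(np.c_[d,-k],e-o,rcond=None)[0]
    a,b=o+d*s[0],e+k*s[1];return (a+b)/2,np.linalg.norm(a-b)
E
python3 - <<'E'
from station import *
from h import *
import cv2
f=grab_frame("top");g=grab_frame("side")
import pickle;pickle.dump((f,g),open("fg.pkl","wb"))
c=f["pixels"][:,:,::-1]
a=cv2.resize(c[215:295,335:475],None,fx=5.5,fy=5.5,interpolation=2)[:300]
a=cv2.resize(c[212:292,335:475],(770,440),interpolation=2)
cv2.imwrite("pics/rack.png",a)
cv2.imwrite("pics/stand.png",cv2.resize(c[220:290,140:265],(750,420),interpolation=2))
for n,t,s in(("box low corner",(392,195),(385,305)),("box top corner",(390,183),(384,282)),("box right top",(462,142),(508,322))):print(n,tri(f,t,g,s))
E
```

```text
box low corner (array([ 0.55333481, -0.31680918,  0.02473251]), np.float64(0.008530306633188224))
box top corner (array([ 0.55734198, -0.30790331,  0.06367981]), np.float64(0.008531281956413818))
box right top (array([ 0.6719198 , -0.43965048,  0.08602947]), np.float64(0.07269972616551693))
```

View pics/rack.png

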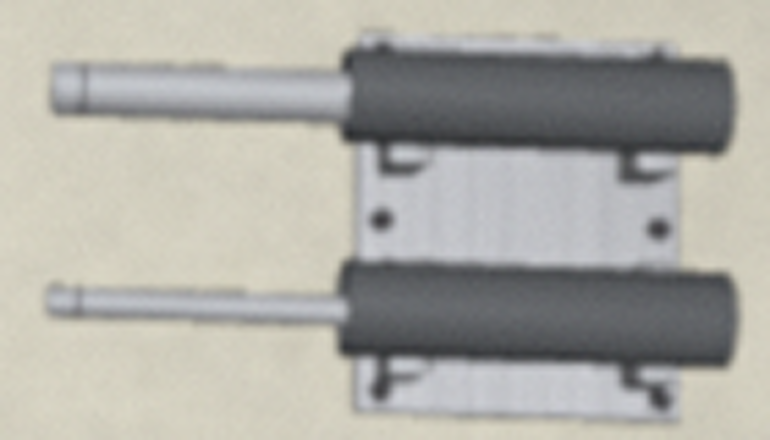

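View pics/stand.png

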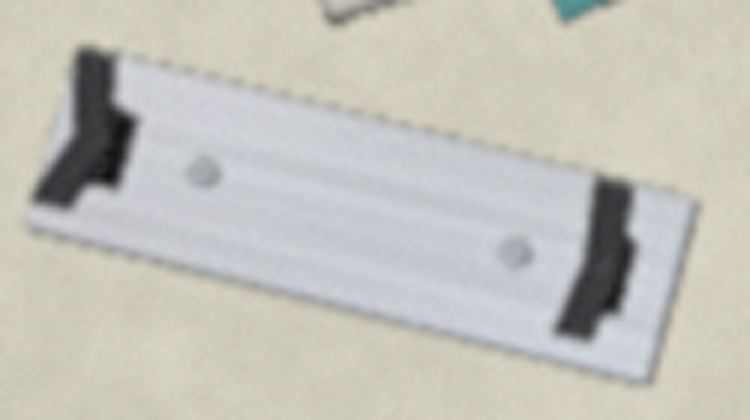

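The thick bar runs from its tip at about (344.5,228) to its mouth at (397.7,229). The thin tip is at (343.5,266.5). The stand plate corners are at about (256.7,253.8) top right, (248.3,283.7) bottom right and (144.7,258.3) bottom left. The rest rims are at about (156,228), (149,254), (242,250) and (236,276).

```bash
python3 - <<'E'
from h import *
import pickle;f,g=pickle.load(open("fg.pkl","rb"))
r=lambda x,y,z:np.round(at(f,(335+x/5.5,212+y/5.5),z),4)
s=lambda x,y,z:np.round(at(f,(140+x/6,220+y/6),z),4)
print("thick tip",r(52,88,.046),"near mouth",r(342,94,.046))
print("tubeA",r(345,94,.05),r(735,107,.05))
print("thin tip",r(47,300,.042),r(345,310,.042),"tubeB",r(345,307,.05),r(735,319,.05))
print("plate",r(358,40,.008),r(680,45,.008),r(357,410,.008),r(680,420,.008))
print("stand TR,BR,BL",s(700,203,.01),s(650,382,.01),s(28,230,.01))
print("ctr plate",s(364,216,.01))
R=[s(95,48,.057),s(55,205,.057),s(613,182,.057),s(575,335,.057)]
print("rims",R,"ctr",sum(R)/4)
v=(R[0]+R[1]-R[2]-R[3])/2;print("sep",np.linalg.norm(v),"dir",np.degrees(np.arctan2(v[1],v[0])))
v=s(28,230,.01)-s(650,382,.01);print("len",np.linalg.norm(v),"dir",np.degrees(np.arctan2(v[1],v[0])))
for z in (0,.05,.06):print("box",[at(f,p,z)[:2].round(3) for p in((392,183),(392,195),(360,152),(462,142))])
E
```

```text
thick tip [ 0.481  -0.2275  0.046 ] near mouth [ 0.4808 -0.3229  0.046 ]
tubeA [ 0.4801 -0.3233  0.05  ] [ 0.4782 -0.4513  0.05  ]
thin tip [ 0.4114 -0.2267  0.042 ] [ 0.4099 -0.3241  0.042 ] tubeB [ 0.41   -0.3228  0.05  ] [ 0.4084 -0.4495  0.05  ]
plate [ 0.5065 -0.3345  0.008 ] [ 0.5068 -0.4449  0.008 ] [ 0.3799 -0.3333  0.008 ] [ 0.3786 -0.4419  0.008 ]
stand TR,BR,BL [ 0.4356 -0.0672  0.01  ] [ 0.38   -0.0536  0.01  ] [0.4234 0.1396 0.01  ]
ctr plate [0.4296 0.0364 0.01  ]
rims [array([0.4726, 0.11  , 0.057 ]), array([0.4254, 0.119 , 0.057 ]), array([ 0.4353, -0.0454,  0.057 ]), array([ 0.3898, -0.0358,  0.057 ])] ctr [0.430775 0.03695  0.057   ]
sep 0.15932549231055274 dir 76.77492369077655
len 0.19801464592297208 dir 77.33937707974127
box [array([ 0.578, -0.321]), array([ 0.555, -0.321]), array([ 0.639, -0.259]), array([ 0.663, -0.457])]
box [array([ 0.565, -0.313]), array([ 0.543, -0.313]), array([ 0.623, -0.255]), array([ 0.646, -0.443])]
box [array([ 0.563, -0.312]), array([ 0.541, -0.312]), array([ 0.62 , -0.254]), array([ 0.642, -0.441])]
```

Checks hold: tube spacing 70 mm, exposed length 95 mm, rest separation 159 mm, plate length 198 mm. With the tool vertical, the open near finger (65 mm out) would reach the thin bar. So I'll roll the tool 18° to lift that finger over it, and lean it 20° away from the box.

```bash
cat >> h.py <<'E'
from scipy.spatial.transform import Rotation as Ro
BASE=np.array([[0,1,0],[1,0,0],[0,0,-1.]])  # cols x_t=+y, y_t=+x, z_t down
def tool(yaw,roll=0,pitch=0): return (Ro.from_euler("z",yaw,degrees=True)*Ro.from_euler("y",roll,degrees=True)*Ro.from_euler("x",pitch,degrees=True)).as_matrix()@BASE
W=.008 # bar axis ahead of the TCP
RG=tool(-.7,18,-20)
P=np.array([.4808,-.272,.046])
OUT=np.array([.012,1,0])
E
python3 - <<'E'
from station import *
from h import *
print(np.round(read_eef_rot(),2).tolist(), np.round(read_joints(),1))
for R in (RG,RG@np.diag([-1,-1,1])):
  for d in(.11,0):
    q=inverse_kinematics(P-R[:,2]*(W+d),R);print(d,None if q is None else np.round(q,1))
  q=inverse_kinematics(P+OUT*.15+[0,0,.003]-R[:,2]*W,R);print("out",None if q is None else np.round(q,1))
  Rs=tool(-13)@(np.eye(3) if R is RG else np.diag([-1,-1,1]))
  for z in(.15,.0487):
    q=inverse_kinematics(np.array([.43,.0367,z+W]),Rs);print("st",None if q is None else np.round(q,1))
  q=inverse_kinematics([.40,0,.28],Rs);print("mid",None if q is None else np.round(q,1))
E
```

```text
[[-0.89, 0.45, -0.0], [0.45, 0.89, 0.0], [0.0, 0.0, -1.0]] [-48.3  28.7 -24.5  88.8  12.6  65.2 -12. ]
0.11 [ 1.3 33.3  9.4 99.1 19.5 63.8  1.2]
0 [  2.7  40.2  12.5 104.2  19.9  50.9   1.2]
out [ -6.5  38.2   5.5 106.6  19.4  55.5 -13. ]
st [-10.   12.1   1.7 124.4  -0.5  43.5 -20.9]
st [-8.500e+00  2.360e+01  1.000e-01  1.274e+02 -1.000e-01  2.900e+01
 -2.140e+01]
mid [-7.600e+00 -1.400e+00  3.700e+00  1.207e+02  1.000e-01  6.070e+01
 -1.700e+01]
0.11 [ -37.7   63.1   77.3  100.3  -37.1   69.1 -130.4]
0 [ -34.9   74.9   77.   105.3  -51.7   64.  -120.2]
out [ -50.4   73.8   77.1  108.   -50.2   69.2 -132.7]
st [ 52.3  31.1 -74.  122.7  37.6  54.4 123.7]
st [ 18.1  26.8 -30.7 126.5  25.3  32.6 135.3]
mid None
```

```bash
python3 - <<'E'
from station import *
from h import *
import cv2
try: movel([.40,0,.28],tool(-5),rate=.3)
except IKError as e:
    print(e); movel([.33,.35,.27],rate=.3); movel([.40,0,.28],tool(-5),rate=.3)
goto(P-RG[:,2]*(W+.11),RG)
print(read_t(),read_ee_pos(),read_wrist_force())
movel(P-RG[:,2]*(W+.035),rate=.15)
f=grab_frame("side");cv2.imwrite("pics/s2.png",cv2.resize(f["pixels"][190:390,200:450,::-1],(750,600),interpolation=2))
print(read_t())
E
```

```text
3.8417 [ 0.51586059 -0.23089304  0.15179423] [-0.9063182  -0.09171133 -0.489367  ]
4.5417
```

View pics/s2.png

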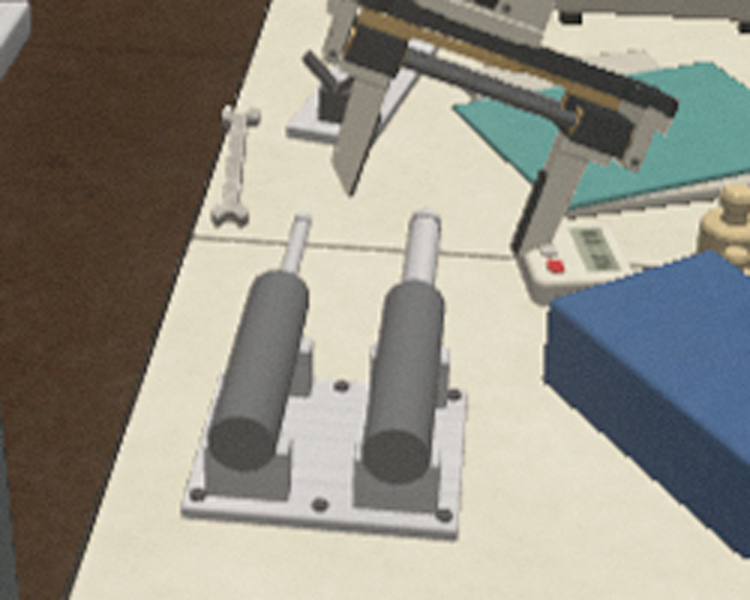

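The open jaws straddle the thick bar. The near fingertip, at about (350,190) in the crop, sits left of and above the thin bar's tip (302,220). The far finger is clear of the box. I'll descend, grip and draw.

```bash
python3 - <<'E'
from station import *
from h import *
import cv2
S=lambda n:print(n,round(read_t(),2),np.round(read_ee_pos(),4),np.round(read_wrist_force(),1),round(read_grip_width(),3),round(read_grasp_force(),1))
T=P-RG[:,2]*W
movel(T,rate=.06);S("down")
if np.linalg.norm(read_wrist_force())<12:
    grasp();S("grip")
    movel(T+[0,0,.003],rate=.03);S("lift")
    movel(T+[0,0,.003]+OUT*.04,rate=.06);S("pull")
    f=grab_frame("top");cv2.imwrite("pics/t3.png",cv2.resize(f["pixels"][150:310,280:480,::-1],(750,600),interpolation=2))
E
```

```text
down 5.28 [ 0.4832 -0.2694  0.053 ] [ 0.2 -0.   0.1] 0.995 0.0
grip 6.42 [ 0.4832 -0.2693  0.0531] [0.2 0.  0.6] 0.189 30.0
lift 6.67 [ 0.4832 -0.2692  0.0562] [ 0.4 -0.5 -0.9] 0.188 30.0
pull 7.49 [ 0.4836 -0.2296  0.0563] [-0.3 -0.7 -1. ] 0.188 30.0
```

View pics/t3.png

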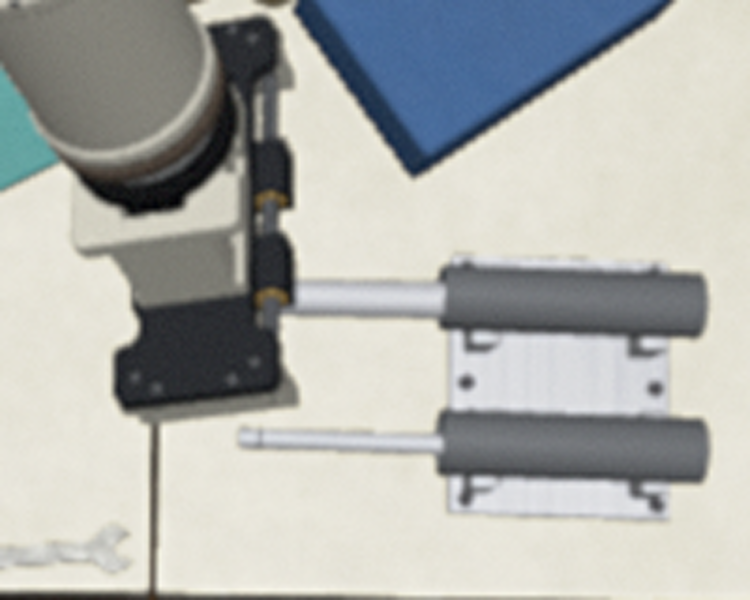

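The grip is sound at 17.3 mm width, the bar is sliding out straight, and the thin bar hasn't moved (tip at crop (245,437)). I'll finish the draw, lift, carry to above the stand, and look.

```bash
cat >> h.py <<'E'
C=np.array([.430,.0367,.0487]); TH=np.radians(77); D=np.array([np.cos(TH),np.sin(TH),0])
RS=tool(-13,-10,-20)
def place(h,along=.0605): return C+D*along+[0,0,h]-RS[:,2]*W
E
python3 - <<'E'
from station import *
from h import *
import cv2
S=lambda n:print(n,round(read_t(),2),np.round(read_ee_pos(),4),np.round(read_wrist_force(),1),round(read_grip_width(),3),round(read_grasp_force(),1))
T=P-RG[:,2]*W+[0,0,.003]
movel(T+OUT*.15,rate=.12);S("out")
movel(T+OUT*.16+[0,0,.10],rate=.15);S("up")
movel(place(.09),RS,rate=.15);S("above")
wait(.3)
f=grab_frame("top");g=grab_frame("side")
cv2.imwrite("pics/t4.png",cv2.resize(f["pixels"][170:320,120:320,::-1],(800,600),interpolation=2))
cv2.imwrite("pics/s4.png",cv2.resize(g["pixels"][120:270,240:440,::-1],(800,600),interpolation=2))
import pickle;pickle.dump((f,g),open("fg2.pkl","wb"))
E
```

```text
out 8.61 [ 0.4848 -0.1205  0.0563] [-0.1 -0.5 -0.8] 0.185 30.0
up 9.43 [ 0.4845 -0.1095  0.1556] [ 0.5  0.6 -1.5] 0.187 30.0
above 10.99 [0.4431 0.0979 0.1461] [ 0.6 -1.4 -1.4] 0.189 30.0
```

View pics/t4.png

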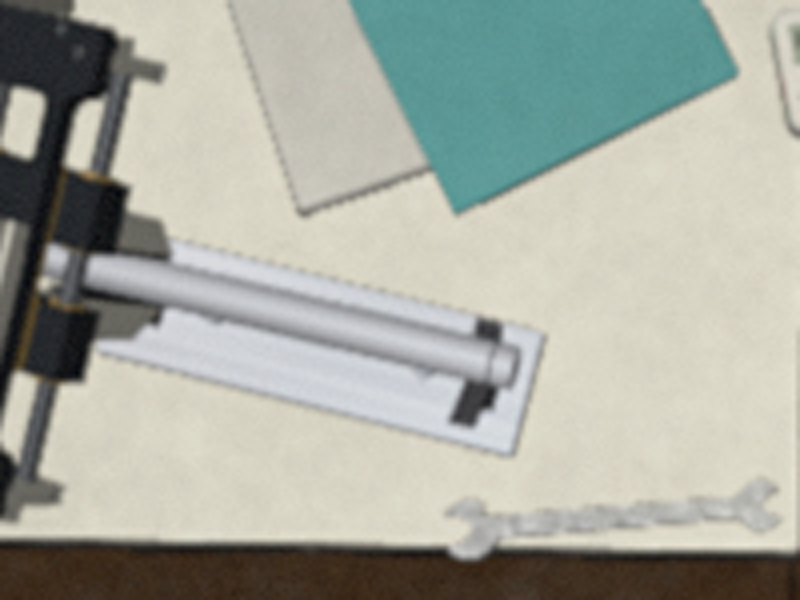

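View pics/s4.png

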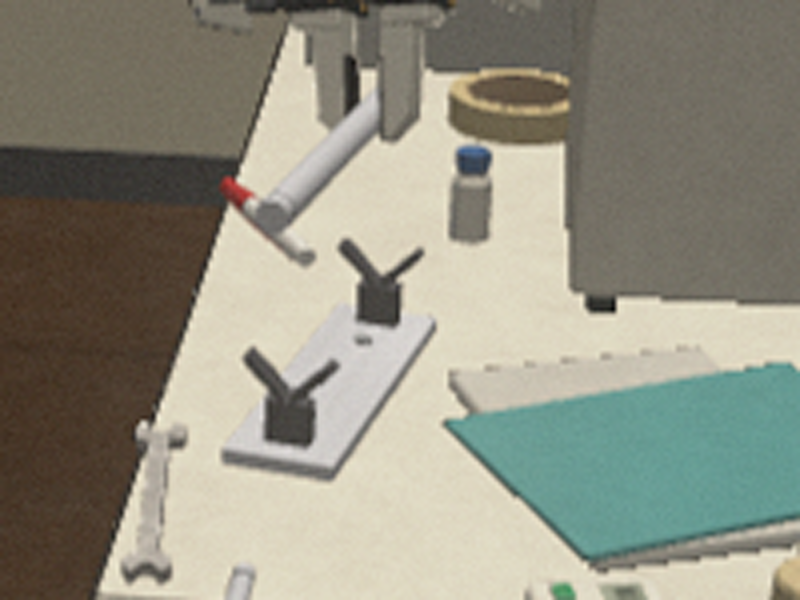

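The bar's free end shows at (249.5,261) in the top view and (308,173) in the side view, above the stand. I'll triangulate it against the expected end position.

```bash
python3 - <<'E'
from h import *
import pickle;f,g=pickle.load(open("fg2.pkl","rb"))
print(tri(f,(249.2,260.8),g,(308,173)),C-D*.105+[0,0,.09])
E
```

```text
(array([ 0.40792199, -0.06680386,  0.1422249 ]), np.float64(0.002119896940740456)) [ 0.40638014 -0.06560886  0.1387    ]
```

The end is within 2 mm sideways and about 3 mm in height of where it should be. I'll lower it and release.

```bash
python3 - <<'E'
from station import *
from h import *
import cv2
S=lambda n:print(n,round(read_t(),2),np.round(read_ee_pos(),4),np.round(read_wrist_force(),1),round(read_grip_width(),3))
movel(place(.015),rate=.1);S("low")
for h in(.008,.004,.001):
    movel(place(h),rate=.03);S(h)
    if np.linalg.norm(read_wrist_force())>10: break
gripper_open();S("open")
movel(place(h)-RS[:,2]*.13,rate=.12)
movel(np.array([.40,-.12,.32]),rate=.25)
wait(.3);S("clear")
f=grab_frame("top");g=grab_frame("side")
a=cv2.resize(f["pixels"][190:310,120:320,::-1],(500,300),interpolation=2);b=cv2.resize(g["pixels"][150:270,240:440,::-1],(500,300),interpolation=2)
cv2.imwrite("pics/end.png",np.vstack([a,b]))
E
```

```text
low 12.29 [0.4433 0.0988 0.0714] [ 0.2 -0.7 -2. ] 0.179
0.008 12.68 [0.4429 0.0986 0.0641] [ 0.9 -0.3 -0.8] 0.19
0.004 12.96 [0.4431 0.0987 0.06  ] [ 0.7  1.1 -2.5] 0.188
0.001 13.21 [0.4447 0.0984 0.0578] [ 4.5 -1.3  3.1] 0.187
open 14.46 [0.443  0.0986 0.0571] [-0.4  1.2  0.3] 1.001
clear 17.36 [ 0.4    -0.1196  0.3197] [0.5 0.3 0.4] 1.002
```

View pics/end.png

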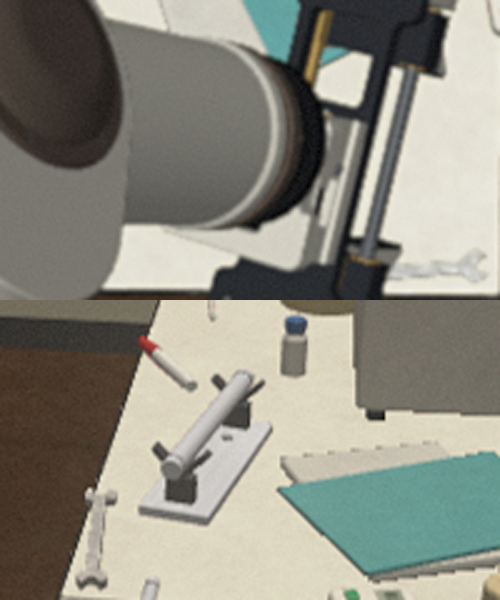

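In the side view the bar lies in both Vs, with its near end at about (310,216.5), and the arm is clear. The top view is blocked by the arm. I'll check the lengthwise position and hand in if it's right.

```bash
python3 - <<'E'
from station import *
from h import *
g=grab_frame("side")
e=at(g,(310,216.5),.0487);o=(e-C)@D+.105;s=np.cross(D,e-C)[2]
print("end",e.round(4),"lengthwise",round(o,4),"side",round(s,4),[d["at"] for d in spot_in("thin_bar",g)[:1]],read_t())
if abs(o)<.009 and abs(s)<.009: print(sign_off())
E
```

```text
end [ 0.4135 -0.0602  0.0487] lengthwise 0.0069 side -0.0057 [[295.4, 271.9]] 17.5583
the job is handed in; nothing more can be done
None
```

The thick bar is out of its tube and lies released in both V rests, about 7 mm off centre lengthwise by the last side picture (17 mm allowed). The thin bar looked unmoved in its tube, and I handed the job in at about 17.6 s; no verdict came back.

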